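Clear a stray cap, then unlatch and hold the bottle-cage gate ajar

ROBOT

A 7-joint arm with a two-finger parallel gripper is mounted at the origin on the work surface. World frame = base frame: x ahead of the robot, y to its left, z up, the work surface at z = 0. Lengths are in m, angles in rad, forces in N, time in s.
With the tool pointing down it reaches from about 0.4 to 0.925 m from the base axis. Payload 4.1 kg.
Tool frame: the origin (TCP) lies at the very end of the fingers, on their centre line; the grasp point (between the pads) lies robot.grip_point_offset behind it (robot.grip_point_offset is the distance from the TCP to the grasp point, in m); z points along the fingers, y is the line along which they close (so a half turn about z gives the same grasp; the last joint's range is limited). The gripper opens to 85 mm and grips with 20 to 120 N. Pads are 22 mm wide; open, the fingers measure 114 mm over their backs; the gripper's body (76 mm by 85 mm) begins 54 mm behind the grasp point. The pads swing forward as they close: fully open they stand 13 mm farther back than shut.
Start: joints at [-1.368, 0.398, 0.045, 1.537, -0.019, 1.207, -0.051], TCP at [0.193, 0.621, 0.231] pointing down, gripper open.
Joint ranges: [-2.82, 2.82], [-0.49, 2.23], [-1.37, 1.46], [0, 2.46], [-1.36, 4.5], [0.23, 2], [-2.94, 2.94]. Speed limits (rad/s): [2.57, 2.57, 3.14, 3.14, 3.14, 3.14, 3.14].

INTERFACE

Orientations are given as a unit quaternion [x, y, z, w].
In Python, from cell import robot, capture, get_calibration gives the robot as it stands.
- The arm moves only by the tool drive_tool, never from a script. Its argument "plan" is a list of rows, each a list of 4 numbers: the shift along the world's x, y, z in m, then the turn about the world's z in degrees. A call has exactly 10 rows; each row is the pose to reach, as a shift and turn from the pose commanded when the call began; what a row does not reach only later rows make up. A row lasts 1/12 s, in which the tool goes at most 41.7 mm and 7.16 degrees, less where a joint would pass 70% of its speed; a pose out of reach is approached as far as the arm can. A call with a gripper value outside its range is refused whole. "jaw" is the closure, from -1 (fully open) to 1 (shut), set as the call begins (left out, the last holds). The fingers move at their own pace and stop on an object; "grip_force" is the grip in N (left out, the last holds). Time passes only in rows, so rows that repeat a pose let the fingers close, or fill a call up. It gives the time, the measured TCP pose, the force, the opening and the grip force at its end, in the units of the state.
- robot.observe(): the state, without advancing time (a new reading comes with each control period).
- capture(name): name is "scene" or "top" or "wrist"; returns (picture, depth): 480x640x3 uint8, red, green, blue; 480x640 float32, m along the optical axis (not along the pixel's ray), 0 where there is no reading.
- get_calibration(name): a dict with "fx", "fy", "cx", "cy" (pixels), "distortion" ([k1, k2, p1, p2, k3] as OpenCV has them; the pictures are not rectified), "world_to_cam" (4x4, takes a point from world to camera coordinates). Camera axes: x right, y down, z forward; pixel columns grow to the right and rows downward; lengths in m; the calibration is good to about 2 mm. A picture is of the moment at which its call begins: read the wrist's pose just before it. get_calibration takes no time and is no camera call; for the wrist camera it gives the pose at the moment of the call.
- robot.sign_off(): hands the job in; it is judged then, once.
The state is a dict: "t": time; "joint_pos": joint angles; "joint_vel": joint speeds; "joint_efforts": joint torques, N m; "ee_pos": TCP position; "ee_rot": TCP orientation; "contact_force": force on the tool from outside, world axes, zero at the start; "torque": the same for the moment, N m; "gripper_width": finger opening in m; "grip_force": force on a finger pad.
Only numpy, scipy, OpenCV 4.12 (cv2) and the standard library are available. Lean on these libraries where they do the work, as an engineer would, in place of code of your own. Each camera call takes 0.05 s, during which the arm holds its last target. There are 200 camera calls.

TASK

The small blue screw cap lying in front of the white bottle cage is in the gate's way: put it rim down, fully home, in the larger pocket of the white cap rack and let go of it. Then, with the gate still shut, free its sagging bolt without forcing it (lift the upright knob so that the hanging nose clears the bent-up lip of the keeper while you pull the bolt back well clear of it towards the gate's hinge), and swing the self-closing gate by that knob about 25 degrees open towards the robot. Finish while still gripping the knob and holding the gate steadily ajar there; leave the other bottles and labware where they stand.

Things in the scene. Friction and masses are not known exactly. Their poses are not given: they have to be found in the camera images.
- cap: blue screw cap, 40 mm across, 26 mm tall, hollow, 20 g, starts rim down on the table 100 to 115 mm in front of the shut gate. Origin: centre of its rim plane (underside when rim down); its z axis points from rim to closed top, straight up when rim down.
- cap_rack: fixed white block 80 (x) x 120 (y) x 18 (z) mm with two round pockets 10 mm deep. Origin: centre of its underside.
- cap_rack_hole0 (a point): centre of the mouth of the larger pocket (46 mm wide, 10 mm deep), level with the rack's top, 22 mm along the rack's +y from its centre. A cap fully home has its rim 10 mm below this point and stands 16 mm above the rack. The other pocket is 27 mm wide, 59 mm away along the rack's -y.
- cage: fixed low white bottle cage, open on top, 362 mm wide, about 225 mm deep, posts 150 mm tall. Origin: on the table, midway between the front posts; +y runs to the hinge (the robot's left), its -x axis looks at the robot, out of the gate; the shut gate lies in its plane x = 0 (rails 16 mm thick) and is 140 mm tall.
- gate (a joint): gate hinge, rad: 0 shut, grows as the free end swings out to the cage's -x (towards the robot), up to 1.2. A spring shuts it, 0.48 N m shut and 0.75 N m at 0.44 rad (about 4 N at the knob). The hinge is vertical, at the cage's +y end.
- gate_hinge (a point): a point on the gate's vertical hinge line, 130 mm above the table, 155 mm along the cage's +y from its origin.
- bolt: steel barrel bolt lying along the gate's width on its front face: rod 12 mm thick, axis 135 mm above the table at rest and 22 mm in front of the gate's middle plane. Origin: on the rod's axis below the knob. Its y axis points to the hinge. The nose, a 12 x 11 mm tab reaching 23 mm below the rod's axis, hangs at the far (-y) end, 70 to 81 mm from the origin.
- knob (a point): grip point on the bolt's upright round knob, 55 mm above the rod's axis, so 190 mm above the table at rest and 245 mm from the hinge line when the bolt is shot, about 195 mm when drawn (22 mm in front of the gate's middle plane). The knob is a cylinder 18 mm across from 30 to 72 mm above the axis, on a 9 mm stem; nothing else reaches above 170 mm near it (bottles stand at least 100 mm behind the gate). It goes with the bolt and with the gate.
- bolt_draw (a joint): how far the bolt is pulled along the gate towards the hinge, m: 0 to 0.003 at the start (shot), 0.05 the end stop. Friction about 1.5 N. The nose has wholly passed the keeper at 0.025.
- bolt_lift (a joint): how far the bolt is lifted in its worn guides, m: 0 sagging (it falls back, 0.2 kg), 0.02 the stop. Below 0.010 the nose strikes the keeper's lip; between 0.010 and 0.02 it passes over.
- keeper: fixed steel keeper on the right front post, an open-topped cup with tall front and back cheeks: its end lip towards the gate is bent up, top 122 mm above the table, 6 mm thick; the nose hangs behind it 10 mm deep. Pulling hard without lifting (over 35 N on the keeper) counts as forcing it. The front cheek keeps the gate shut until the bolt is drawn. Origin: that of the cage.
- tip_box: bystander: grey pipette-tip box, 85 x 120 x 50 mm. Origin: centre of its underside.
- amber_bottle: bystander: amber bottle 72 mm wide, 160 mm tall, inside the cage. Origin: centre of its underside.
- white_bottle: bystander: white plastic jar 68 mm wide, 150 mm tall, inside the cage. Origin: centre of its underside.
- small_bottle: bystander: small clear jar with a white cap, 40 mm wide, 75 mm tall. Origin: centre of its underside.
- wide_cap: bystander: loose blue cap, wider and lower than the task's cap (56 mm wide, 22 mm tall), lying rim up. Origin: centre of its underside.
- beaker: bystander: glass beaker, 70 mm wide, 90 mm tall. Origin: centre of its underside.
- brown_bottle: bystander: amber bottle with a yellow cap, 76 mm wide, 170 mm tall. Origin: centre of its underside.
Mind the look-alikes: they are no part of the job. What is shaped like the cap but turquoise is not meant.

How it is judged:
On the way, in this order (a step that is already met when the one before it is completed fails the run):
1. the cap is rim down, fully home in the larger pocket, and let go (horizontal distance between cap and cap_rack_hole0 below 0.006 m and z of cap in the frame of cap_rack_hole0 below -0.0075 m and angle between cap's own z axis and vertical below 0.12 rad and contact force between the fingers and cap below 0.1 N), for 0.2 s.
2. the bolt is drawn clear of the keeper while the gate is still shut (value of joint bolt_draw above 0.028 m and value of joint gate below 0.1 rad), for 0.1 s.
At the end, for the whole second after the job is handed in: Cap rim down in the larger pocket (within 6 mm of centre, rim 7.5 mm or more below the rack top, within 7 degrees of level) and let go; bolt drawn 25 mm or more; fingers press the bolt with over 1 N and hold the gate still, 0.30 to 0.58 rad (17 to 33 degrees) open (all of step 1 and value of joint gate between 0.3 and 0.58 rad and not (velocity of joint gate above 0.08 rad/s or velocity of joint gate below -0.08 rad/s) and value of joint bolt_draw above 0.025 m and contact force between the fingers and bolt above 1 N and contact force between cap and gate below 0.1 N); the arm keeps its last pose, push and grip.
It fails at once if another bottle or piece of labware is shifted by more than 30 mm (distance of any of tip_box, amber_bottle, white_bottle, small_bottle, wide_cap, beaker, brown_bottle from where it was at the start of the episode above 0.03 m).
It fails at once if the bolt is forced against the keeper with more than 35 N (contact force between bolt and keeper above 35 N).
It also fails if it takes over 51 s, if anything falls off the work surface, if the arm or the gripper's body presses on something with over 40 N, if the wrist force passes 120 N, or if a joint passes its speed limit or range.

## Working session

There is one attempt and no reset: what is moved stays moved. The work goes in short steps, Python scripts to look and compute and a tool call to move; the robot and the scene stay as the last step left them, time stands still between calls to the robot, and variables do not carry over. Pictures are saved under pics/ and viewed, at most 10 in all, crops included, and the job is handed in when it is done.

Besides the shell and the picture viewer there is one more tool, called after "Emit:" as a command line: name --pt "numbers of a row" for each row, then --argument value for the rest. drive_tool: Moves the arm, as the interface text tells. Its arguments: {"type":"object","properties":{"plan":{"type":"array"},"jaw":{"type":"number"},"grip_force":{"type":"number"}},"required":["plan"]}

```bash
ls; mkdir -p pics
cat > h.py <<'E'
import numpy as np, cv2
from cell import robot, capture, get_calibration
def P(name, dep, cal, uv):
    "pixels (u,v) + depth -> world"
    pass
def ray(cal, uv):
    K=np.array([[cal['fx'],0,cal['cx']],[0,cal['fy'],cal['cy']],[0,0,1.]])
    n=cv2.undistortPoints(np.array(uv,float).reshape(-1,1,2),K,np.array(cal['distortion'],float)).reshape(-1,2)
    T=np.linalg.inv(np.array(cal['world_to_cam'])); d=np.c_[n,np.ones(len(n))]
    return T[:3,3], d@T[:3,:3].T
def onplane(cal,uv,z):
    o,d=ray(cal,uv); return o+d*((z-o[2])/d[:,2])[:,None]
def withdepth(cal,uv,dep):
    o,d=ray(cal,uv); uv=np.array(uv,int).reshape(-1,2); return o+d*dep[uv[:,1],uv[:,0]][:,None]
def snap(name):
    cal=get_calibration(name); im,dep=capture(name); return cal,im,dep
E
python3 - <<'E'
from h import *
o=robot.observe(); print(o['t'],o['ee_pos'],o['ee_rot'],o['gripper_width'],robot.grip_point_offset)
for n in('scene','top'):
    cal,im,dep=snap(n); cv2.imwrite(f'pics/{n}0.png',im[:,:,::-1]); np.savez(f'{n}0.npz',im=im,dep=dep,cal=cal)
    print(n,np.linalg.inv(cal['world_to_cam']).round(3).tolist(),cal['fx'])
E
```

```text
pics
0.0 [0.19298668 0.62001357 0.23024189] [ 1.50271954e-01  9.88644198e-01 -9.92189270e-04 -7.53581757e-05] 0.0852582232553662 0.0187
scene [[-0.495, 0.544, -0.678, 1.415], [0.869, 0.296, -0.397, 0.464], [-0.015, -0.785, -0.619, 0.898], [0.0, 0.0, 0.0, 1.0]] 543.5914024168187
top [[0.026, -0.991, 0.129, 0.458], [-1.0, -0.026, 0.005, -0.022], [-0.001, -0.129, -0.992, 1.339], [0.0, 0.0, 0.0, 1.0]] 545.5236932497862
```

View pics/scene0.png

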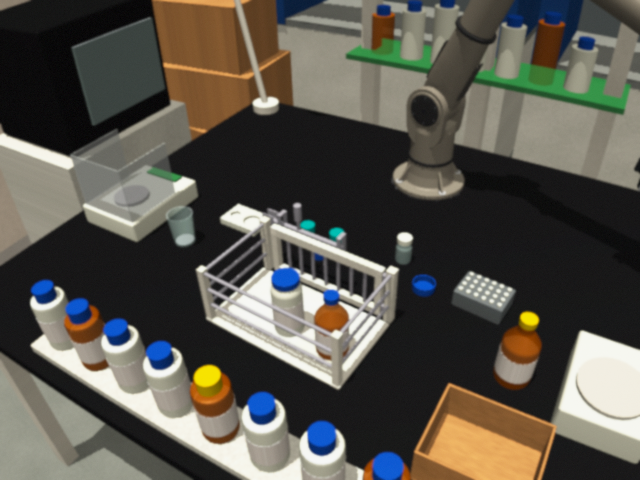

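View pics/top0.png

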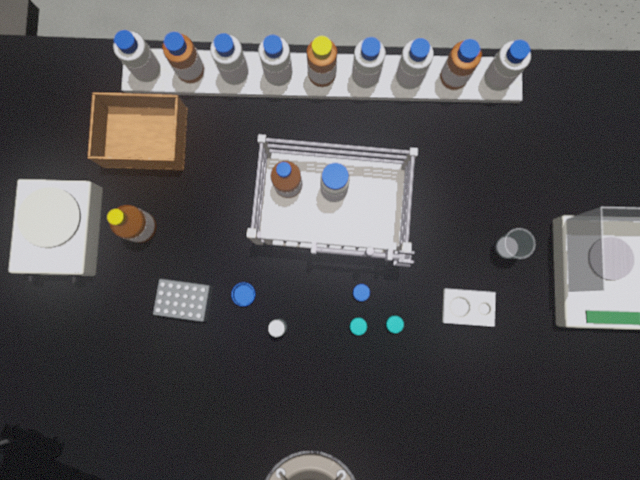

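Top view: the blue candidates are the cap at (361,293), the wide_cap at (243,294) which is wider and lies rim up, and turquoise look-alikes at (358,326) and (395,324). The one at (361,293), small, blue and in front of the gate, fits the description. The rack is at (470,308), with its larger pocket at (459,307).

Run:
```python
from h import *
d=np.load('top0.npz',allow_pickle=True); im,dep,cal=d['im'],d['dep'],d['cal'].item()
hsv=cv2.cvtColor(im,cv2.COLOR_RGB2HSV)
for nm,lo,hi in(('blue',(100,120,60),(125,255,255)),('turq',(80,100,60),(98,255,255))):
    m=cv2.inRange(hsv,lo,hi)
    n,l,s,c=cv2.connectedComponentsWithStats(m)
    for i in range(1,n):
        if s[i,4]>40 and c[i,1]>270 and c[i,0]<450: print(nm,s[i],c[i].round(1),onplane(cal,[c[i]],0.026).round(4),'depthz',withdepth(cal,[c[i]],dep).round(3))
# rack
roi=(cv2.inRange(hsv,(0,0,110),(180,60,255))); r=np.zeros_like(roi); r[280:335,430:510]=roi[280:335,430:510]
cs,_=cv2.findContours(r,cv2.RETR_EXTERNAL,cv2.CHAIN_APPROX_NONE); c=max(cs,key=cv2.contourArea)
box=cv2.boxPoints(cv2.minAreaRect(c)); print('rack',onplane(cal,box,0.018).round(4).tolist(), box.tolist())
print(onplane(cal,[box.mean(0),(459,307),(484.5,309)],0.018).round(4))
# gate rail / posts
print('posts tops',onplane(cal,[(252,234),(404,256),(262,139),(413,152)],0.15).round(3).tolist())
a=cv2.resize(im[225:345,330:510],None,fx=4,fy=4,interpolation=cv2.INTER_CUBIC)
cv2.imwrite('pics/crop1.png',a[:,:,::-1])
```

```text
blue [231 282  25  25 501] [242.9 293.9] [[0.4748 0.173  0.026 ]] depthz [[0.475 0.177 0.002]]
blue [352 283  19  19 261] [360.9 292.3] [[ 0.4859 -0.1088  0.026 ]] depthz [[ 0.486 -0.109  0.03 ]]
turq [386 315  18  19 281] [394.6 323.9] [[ 0.4138 -0.1899  0.026 ]] depthz [[ 0.414 -0.19   0.027]]
turq [349 317  19  19 281] [358.1 325.9] [[ 0.4066 -0.1034  0.026 ]] depthz [[ 0.407 -0.103  0.028]]
rack [[0.4193, -0.301, 0.018], [0.503, -0.3073, 0.018], [0.4976, -0.4345, 0.018], [0.4142, -0.427, 0.018]] [[440.94415283203125, 322.7817077636719], [443.4619140625, 287.5329895019531], [496.83245849609375, 291.3451843261719], [494.314697265625, 326.5939025878906]]
[[ 0.4583 -0.3676  0.018 ]
 [ 0.4578 -0.3441  0.018 ]
 [ 0.4548 -0.4045  0.018 ]]
posts tops [[0.604, 0.141, 0.15], [0.565, -0.193, 0.15], [0.82, 0.127, 0.15], [0.798, -0.211, 0.15]]
```

View pics/crop1.png

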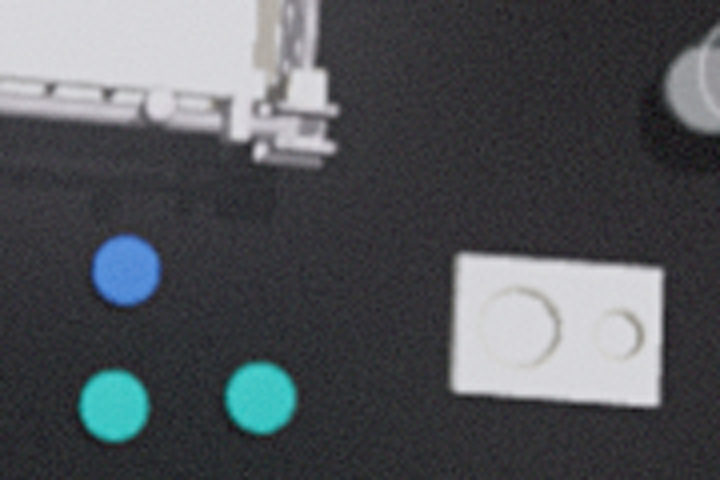

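Crop 1 confirms it: the blue cap is at crop (126,270), the two turquoise ones at (113,405) and (261,398). The round knob top is at crop (160,105) and the larger pocket at crop (519,327). Setting out above the cap.

Emit:
drive_tool --pt "0.2 -0.37 0 10" --pt "0.2 -0.37 0 10" --pt "0.2 -0.37 0 10" --pt "0.2 -0.37 0 10" --pt "0.2 -0.37 0 10" --pt "0.2 -0.37 0 10" --pt "0.2 -0.37 0 10" --pt "0.2 -0.37 0 10" --pt "0.2 -0.37 0 10" --pt "0.2 -0.37 0 10" --jaw -1

```text
t: 0.93
ee_pos: [0.3916, 0.252, 0.2312]
ee_rot: [0.063, 0.998, 0.0, -0.0]
contact_force: [0.5, -0.3, -0.0]
gripper_width: 0.0856
grip_force: 0.0
```

Emit:
drive_tool --pt "0.09 -0.36 -0.03 0" --pt "0.09 -0.36 -0.03 0" --pt "0.09 -0.36 -0.03 0" --pt "0.09 -0.36 -0.03 0" --pt "0.09 -0.36 -0.03 0" --pt "0.09 -0.36 -0.03 0" --pt "0.09 -0.36 -0.03 0" --pt "0.09 -0.36 -0.03 0" --pt "0.09 -0.36 -0.03 0" --pt "0.09 -0.36 -0.03 0"

```text
t: 1.77
ee_pos: [0.4811, -0.1149, 0.2013]
ee_rot: [0.07, 0.998, -0.003, 0.001]
contact_force: [-1.3, 0.5, -0.3]
gripper_width: 0.0854
grip_force: 0.0
```

Run:
```python
from h import *
o=robot.observe(); print(o['t'],o['ee_pos'],o['ee_rot'],np.round(o['joint_pos'],2))
cal,im,dep=snap('wrist'); cv2.imwrite('pics/w1.png',im[:,:,::-1]); np.savez('w1.npz',im=im,dep=dep,cal=cal)
hsv=cv2.cvtColor(im,cv2.COLOR_RGB2HSV); m=cv2.inRange(hsv,(100,120,60),(125,255,255))
n,l,s,c=cv2.connectedComponentsWithStats(m)
for i in range(1,n):
    if s[i,4]>200: print(s[i],c[i].round(1),onplane(cal,[c[i]],0.026).round(4))
print(np.linalg.inv(cal['world_to_cam']).round(3))
```

```text
1.7667 [ 0.4811431  -0.11487801  0.2013367 ] [ 6.95326954e-02  9.97575643e-01 -2.77138096e-03  6.00976715e-04] [-0.41  0.17  0.63  1.95 -0.11  1.05  1.69]
[618 126  22  60 975] [630.3 157.2] [[0.4707 0.1402 0.026 ]]
[ 308  185   50   53 2026] [332.6 211.3] [[ 0.4833 -0.1085  0.026 ]]
[[ 0.139  0.938  0.318  0.4  ]
 [ 0.99  -0.13  -0.049 -0.104]
 [-0.004  0.321 -0.947  0.343]
 [ 0.     0.     0.     1.   ]]
```

View pics/w1.png

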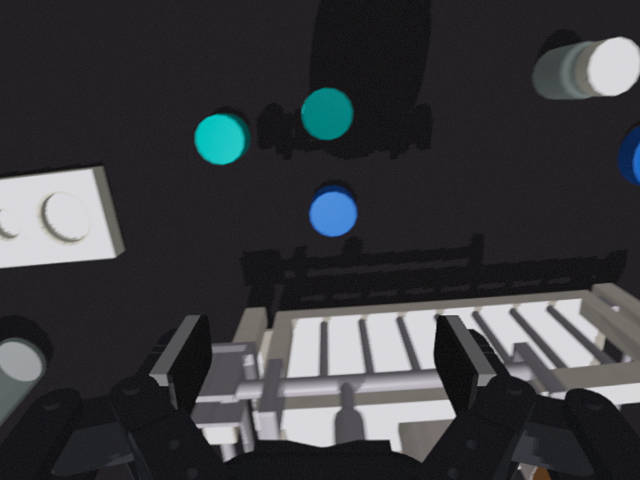

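The wrist view shows the blue cap at (333,211), turquoise ones at (222,138) and (327,113), the rack pocket at (67,217), and the gate with its bolt at the bottom. The cap is at about (0.485, -0.109), which agrees with the top view within 3 mm.

Emit:
drive_tool --pt "0.004 0.006 -0.03 0" --pt "0.004 0.006 -0.06 0" --pt "0.004 0.006 -0.09 0" --pt "0.004 0.006 -0.12 0" --pt "0.004 0.006 -0.15 0" --pt "0.004 0.006 -0.17 0" --pt "0.004 0.006 -0.18 0" --pt "0.004 0.006 -0.192 0" --pt "0.004 0.006 -0.192 0" --pt "0.004 0.006 -0.192 0"

```text
t: 2.65
ee_pos: [0.4857, -0.0995, 0.0096]
ee_rot: [0.063, 0.998, 0.0, 0.0]
contact_force: [-0.2, 0.7, 0.3]
gripper_width: 0.0857
grip_force: 0.0
```

Emit:
drive_tool --pt "0 0 0 0" --pt "0 0 0 0" --pt "0 0 0 0" --pt "0 0 0 0" --pt "0 0 0 0" --pt "0 0 0 0" --pt "0 0 0 0" --pt "0 0 0 0" --pt "0 0 0 0" --pt "0 0 0 0" --jaw 1 --grip_force 25

```text
t: 3.48
ee_pos: [0.486, -0.1, 0.0103]
ee_rot: [0.064, 0.998, 0.0, 0.001]
contact_force: [-0.9, 0.4, 6.1]
gripper_width: 0.0383
grip_force: 24.8
```

Run:
```python
from h import *
d=np.load('w1.npz',allow_pickle=True); im,dep,cal=d['im'],d['dep'],d['cal'].item()
print('pocket',onplane(cal,[(67,217)],0.018), 'rack corner z',withdepth(cal,[(67,190)],dep))
d=np.load('top0.npz',allow_pickle=True); cal2=d['cal'].item()
print('knob',onplane(cal2,[(370,251.2)],0.207))
# rod line in wrist view: gate direction, z=0.141 top
print('rod',onplane(cal,[(255,388),(430,377)],0.139).round(4), withdepth(cal,[(300,384),(400,379)],dep).round(3))
```

```text
pocket [[ 0.45768436 -0.33993594  0.018     ]] rack corner z [[ 0.43479102 -0.33311465  0.01594843]]
knob [[ 0.56773593 -0.11427507  0.207     ]]
rod [[ 0.5611 -0.1706  0.139 ]
 [ 0.5679 -0.0604  0.139 ]] [[ 0.563 -0.142  0.137]
 [ 0.567 -0.079  0.139]]
```

Emit:
drive_tool --pt "0 0 0.03 0" --pt "0 0 0.06 0" --pt "0 0 0.08 0" --pt "-0.015 -0.1 0.08 0" --pt "-0.028 -0.243 0.08 0" --pt "-0.028 -0.243 0.08 0" --pt "-0.028 -0.243 0.08 0" --pt "-0.028 -0.243 0.08 0" --pt "-0.028 -0.243 0.08 0" --pt "-0.028 -0.243 0.08 0"

```text
t: 4.32
ee_pos: [0.4541, -0.3528, 0.0908]
ee_rot: [0.069, 0.998, -0.004, 0.001]
contact_force: [-0.3, -0.4, 1.2]
gripper_width: 0.038
grip_force: 25.9
```

Run:
```python
from h import *
o=robot.observe(); print(o['t'],o['ee_pos'],o['ee_rot'],o['gripper_width'],o['contact_force'])
cal,im,dep=snap('wrist'); cv2.imwrite('pics/w2.png',im[:,:,::-1]); np.savez('w2.npz',im=im,dep=dep,cal=cal)
```

```text
4.3167 [ 0.45411787 -0.35284032  0.09077604] [ 6.90815090e-02  9.97602242e-01 -4.12533558e-03  7.02684963e-04] 0.038046640834476474 [-0.32944889 -0.44161318  1.24468841]
```

View pics/w2.png

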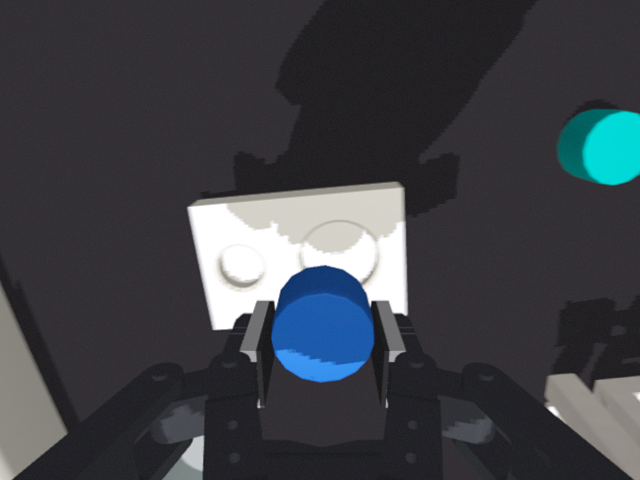

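The view shows the cap held level at (323,330), the larger pocket mouth at about (340,257), the small pocket at (243,264), and the rack edges.

Run:
```python
from h import *
d=np.load('w2.npz',allow_pickle=True); im,dep,cal=d['im'],d['dep'],d['cal'].item()
# pocket: left, right, top rim points
p=onplane(cal,[(300,252),(379,252),(340,219.5),(191,203),(404,183),(407,311)],0.018).round(4); print(p.tolist())
print('pocket c: y',(p[0,1]+p[1,1])/2,'x from near edge', p[2,0]+0.023)
hsv=cv2.cvtColor(im,cv2.COLOR_RGB2HSV); m=cv2.inRange(hsv,(100,120,40),(125,255,255)); m[:, 450:]=0
ys,xs=np.nonzero(m); print(xs.min(),xs.max(),ys.min(),ys.max())
# cap pixels with depth -> top-plane points
w=withdepth(cal,np.c_[xs,ys],dep); t=w[w[:,2]>np.percentile(w[:,2],60)]
print('z pct',np.percentile(w[:,2],[2,50,95]).round(4))
t=w[abs(w[:,2]-np.percentile(w[:,2],80))<.004]; (c,r)=cv2.minEnclosingCircle(t[:,:2].astype(np.float32)); print('cap top',c,r,t.mean(0))
A=np.c_[t[:,:2],np.ones(len(t))]; print('tilt',np.linalg.lstsq(A,t[:,2],rcond=None)[0])
o=robot.observe(); print(o['ee_pos'],o['joint_pos'])
```

```text
[[0.4508, -0.3672, 0.018], [0.4571, -0.3218, 0.018], [0.4346, -0.3417, 0.018], [0.4135, -0.4233, 0.018], [0.4187, -0.3044, 0.018], [0.498, -0.3082, 0.018]]
pocket c: y -0.34450000000000003 x from near edge 0.4576
271 374 266 382
z pct [0.0835 0.1053 0.1063]
cap top (0.4544006288051605, -0.3544312119483948) 0.020386630669236183 [ 0.45283496 -0.35368077  0.10534911]
tilt [ 0.01535102 -0.00834056  0.09544773]
[ 0.45514281 -0.34834131  0.09009195] [ 0.11476177  0.47593436  0.59664747  1.87967201 -0.33554646  0.88468279
  2.31008242]
```

Emit:
drive_tool --pt "0 0.001 0 0" --pt "0 0.001 0 0" --pt "0 0.001 -0.025 0" --pt "0 0.001 -0.045 0" --pt "0 0.001 -0.05 0" --pt "0 0.001 -0.055 0" --pt "0 0.001 -0.06 0" --pt "0 0.001 -0.065 0" --pt "0 0.001 -0.069 0" --pt "0 0.001 -0.069 0"

```text
t: 5.2
ee_pos: [0.4582, -0.3428, 0.0209]
ee_rot: [0.063, 0.998, -0.001, 0.001]
contact_force: [0.4, -1.6, 0.1]
gripper_width: 0.038
grip_force: 26.2
```

Emit:
drive_tool --pt "0 0 -0.001 0" --pt "0 0 -0.002 0" --pt "0 0 -0.002 0" --pt "0 0 -0.002 0" --pt "0 0 -0.002 0" --pt "0 0 -0.002 0" --pt "0 0 -0.002 0" --pt "0 0 -0.002 0" --pt "0 0 -0.002 0" --pt "0 0 -0.002 0"

```text
t: 6.03
ee_pos: [0.4576, -0.3426, 0.0187]
ee_rot: [0.064, 0.998, -0.001, 0.0]
contact_force: [0.8, -4.2, 2.3]
gripper_width: 0.0382
grip_force: 26.5
```

Emit:
drive_tool --pt "0 -0.001 0 0" --pt "0 -0.001 0 0" --pt "0 -0.001 0 0" --pt "0 -0.001 0 0" --pt "0 -0.001 0 0" --pt "0 -0.001 0 0" --pt "0 -0.001 0.03 0" --pt "0 -0.001 0.07 0" --pt "0 -0.001 0.11 0" --pt "0 -0.001 0.11 0" --jaw -1

```text
t: 6.87
ee_pos: [0.4611, -0.3466, 0.1358]
ee_rot: [0.064, 0.998, -0.003, 0.006]
contact_force: [0.7, -1.1, 0.3]
gripper_width: 0.0854
grip_force: 0.0
```

Run:
```python
from h import *
o=robot.observe(); print(o['t'],o['ee_pos'],o['gripper_width'],o['contact_force'])
cal,im,dep=snap('wrist'); cv2.imwrite('pics/w3.png',im[:,:,::-1])
hsv=cv2.cvtColor(im,cv2.COLOR_RGB2HSV); m=cv2.inRange(hsv,(100,120,40),(125,255,255))
n,l,s,c=cv2.connectedComponentsWithStats(m)
for i in range(1,n):
    if s[i,4]>200:
        ys,xs=np.nonzero(l==i); w=withdepth(cal,np.c_[xs,ys],dep); zt=np.percentile(w[:,2],80); t=w[abs(w[:,2]-zt)<.003]
        A=np.c_[t[:,:2],np.ones(len(t))]; print(s[i],zt,t.mean(0),cv2.minEnclosingCircle(t[:,:2].astype(np.float32)),np.linalg.lstsq(A,t[:,2],rcond=None)[0])
```

```text
6.8667 [ 0.46108351 -0.34659546  0.13578756] 0.08542720849349256 [ 0.66939094 -1.12183966  0.34017816]
[ 300  194   59   64 2918] 0.03363891915894859 [ 0.45639647 -0.34337961  0.03313304] ((0.45719555020332336, -0.3434503674507141), 0.019387084990739822) [0.00656259 0.00115201 0.03053347]
```

View pics/w3.png

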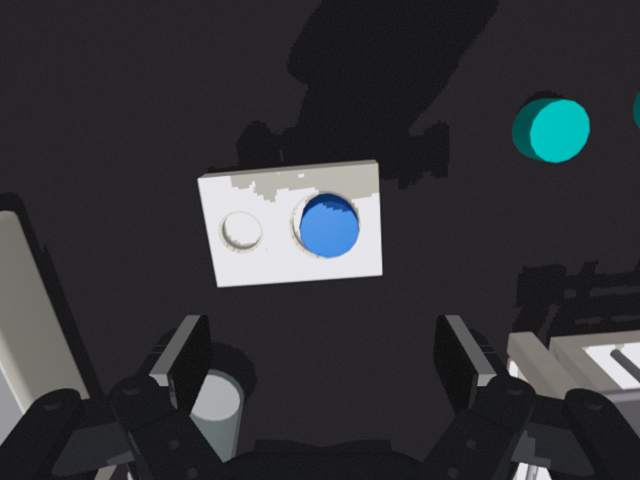

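The cap is home: its top is at 0.0335 (expected 0.034), level, and centred on the pocket within 1–2 mm. Next is the knob.

Emit:
drive_tool --pt "0 0 0.04 0" --pt "0 0 0.08 0" --pt "-0.01 0.232 0.132 4" --pt "-0.01 0.232 0.132 4" --pt "-0.01 0.232 0.132 4" --pt "-0.01 0.232 0.132 4" --pt "-0.01 0.232 0.132 4" --pt "-0.01 0.232 0.132 4" --pt "-0.01 0.232 0.132 4" --pt "-0.01 0.232 0.132 4"

```text
t: 7.75
ee_pos: [0.4471, -0.1089, 0.26]
ee_rot: [0.026, 1.0, 0.0, -0.0]
contact_force: [-1.0, -0.5, 0.2]
gripper_width: 0.0855
grip_force: 0.0
```

Run:
```python
from h import *
capture('top'); capture('top'); capture('top'); capture('top')
o=robot.observe(); print(o['t'],o['ee_pos'],o['ee_rot'],o['contact_force'])
cal,im,dep=snap('wrist'); cv2.imwrite('pics/w4.png',im[:,:,::-1]); np.savez('w4.npz',im=im,dep=dep,cal=cal)
```

```text
7.95 [ 0.44673907 -0.11242604  0.25971635] [ 3.01796824e-02  9.99544210e-01 -2.36293171e-04 -7.10057273e-04] [-0.30974689 -0.75162104 -0.17396234]
```

View pics/w4.png

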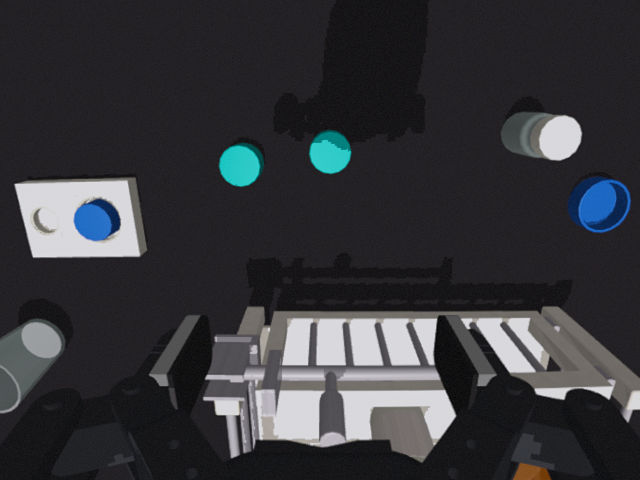

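The knob stands at (332,392–445), its stem meeting the rod at (332,372). The rod runs from (245,374) to (440,372).

Run:
```python
from h import *
d=np.load('w4.npz',allow_pickle=True); im,dep,cal=d['im'],d['dep'],d['cal'].item()
uv=[(332,400),(332,415),(332,425),(332,432),(332,440)]
print(withdepth(cal,uv,dep).round(4).tolist())
for v in(410,430): 
    row=withdepth(cal,[(u,v) for u in range(312,352)],dep); print(v,[312+i for i in range(40) if row[i,2]>0.16][::30], sum(row[:,2]>0.16), row[row[:,2]>0.16][:,1].min(),row[row[:,2]>0.16][:,1].max())
r=withdepth(cal,[(u,v) for u in list(range(285,320))+list(range(345,430)) for v in range(366,380)],dep); r=r[abs(r[:,2]-.138)<.006]
vx,vy,x0,y0=cv2.fitLine(r[:,:2].astype(np.float32),cv2.DIST_HUBER,0,.01,.01).ravel(); print('rod dir',vx,vy,x0,y0,'x at y=-.112',x0+vx/vy*(-.112-y0))
```

```text
[[0.5609, -0.1137, 0.1761], [0.5599, -0.114, 0.1918], [0.5606, -0.1143, 0.1999], [0.5611, -0.1144, 0.2053], [0.5661, -0.1147, 0.207]]
410 [319] 26 -0.12347271484525846 -0.10563253791128178
430 [319] 26 -0.12321693063999943 -0.106614245225201
rod dir 0.06332695 0.9979928 0.5676544 -0.083882146 x at y=-.112 0.56587017
```

Emit:
drive_tool --pt "0.04 0 0 0" --pt "0.08 0 0 0" --pt "0.119 0 0 0" --pt "0.119 0 0 0" --pt "0.119 0 -0.02 0" --pt "0.119 0 -0.04 0" --pt "0.119 0 -0.06 0" --pt "0.119 0 -0.075 0" --pt "0.119 0 -0.088 0" --pt "0.119 0 -0.088 0"

```text
t: 8.83
ee_pos: [0.5638, -0.1116, 0.169]
ee_rot: [0.03, 1.0, -0.0, -0.003]
contact_force: [-0.9, 0.4, 0.5]
gripper_width: 0.0852
grip_force: 0.0
```

Emit:
drive_tool --pt "0 0 0 0" --pt "0 0 0 0" --pt "0 0 0 0" --pt "0 0 0 0" --pt "0 0 0 0" --pt "0 0 0 0" --pt "0 0 0 0" --pt "0 0 0 0" --pt "0 0 0 0" --pt "0 0 0 0" --jaw 1 --grip_force 25

```text
t: 9.67
ee_pos: [0.5668, -0.1112, 0.173]
ee_rot: [0.029, 1.0, -0.0, 0.001]
contact_force: [-0.7, -1.4, 5.2]
gripper_width: 0.0172
grip_force: 26.5
```

Emit:
drive_tool --pt "0 0 0 0" --pt "0 0 0 0" --pt "0 0 0.003 0" --pt "0 0 0.006 0" --pt "0 0 0.009 0" --pt "0 0 0.012 0" --pt "0 0 0.015 0" --pt "0 0 0.015 0" --pt "0 0 0.015 0" --pt "0 0 0.015 0" --grip_force 50

```text
t: 10.5
ee_pos: [0.5663, -0.1109, 0.1872]
ee_rot: [0.029, 1.0, -0.0, 0.0]
contact_force: [1.6, -1.8, 0.0]
gripper_width: 0.0165
grip_force: 48.7
```

Run:
```python
from h import *
o=robot.observe(); print(o['t'],o['ee_pos'],o['contact_force'],o['gripper_width'])
cal,im,dep=snap('wrist'); cv2.imwrite('pics/w5.png',im[:,:,::-1]); np.savez('w5.npz',im=im,dep=dep,cal=cal)
```

```text
10.5 [ 0.56634364 -0.1109463   0.18724854] [ 1.59711562 -1.80597254  0.00405393] 0.016532924235474842
```

View pics/w5.png

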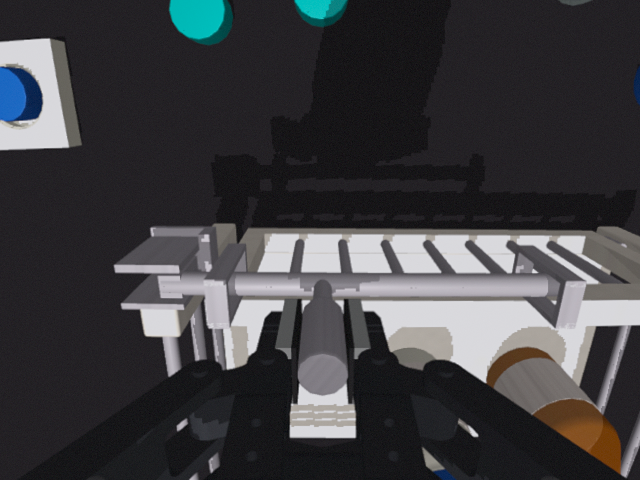

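The knob is gripped at (322,345). I'm checking the rod's height near (400,286) before pulling.

Run:
```python
from h import *
d=np.load('w5.npz',allow_pickle=True); im,dep,cal=d['im'],d['dep'],d['cal'].item()
for u in (250,280,400,450,500): 
    w=withdepth(cal,[(u,v) for v in range(272,298)],dep); w=w[w[:,2]>.1]; print(u,w[:,2].max().round(4))
print('knob top',withdepth(cal,[(322,370),(322,378)],dep).round(4).tolist())
```

```text
250 0.1546
280 0.1547
400 0.1557
450 0.1551
500 0.1546
knob top [[0.5665, -0.1123, 0.2205], [0.5697, -0.1125, 0.2204]]
```

The rod top is at 0.155, so the lift is about 14 mm, inside the 10–20 mm window. Now I draw the bolt gently along the gate.

Emit:
drive_tool --pt "0 0.004 0.001 0" --pt "0.001 0.008 0.001 0" --pt "0.001 0.013 0.001 0" --pt "0.001 0.018 0.001 0" --pt "0.002 0.023 0.001 0" --pt "0.002 0.028 0.001 0" --pt "0.002 0.033 0.001 0" --pt "0.003 0.038 0.001 0" --pt "0.003 0.042 0.001 0" --pt "0.003 0.042 0.001 0"

```text
t: 11.38
ee_pos: [0.5693, -0.0671, 0.1882]
ee_rot: [0.028, 1.0, 0.001, -0.0]
contact_force: [1.7, 1.3, -0.9]
gripper_width: 0.0165
grip_force: 48.8
```

Emit:
drive_tool --pt "0 0 0 0" --pt "0 0 0 0" --pt "0 0 0 0" --pt "0 0 0 0" --pt "0 0 0 0" --pt "0 0 0 0" --pt "0 0 0 0" --pt "0 0 0 0" --pt "0 0 0 0" --pt "0 0 0 0"

```text
t: 12.22
ee_pos: [0.5693, -0.0689, 0.1883]
ee_rot: [0.029, 1.0, 0.0, -0.0]
contact_force: [1.7, 2.0, -1.7]
gripper_width: 0.0165
grip_force: 48.8
```

Run:
```python
from h import *
d=np.load('w5.npz',allow_pickle=True)
cal,im,dep=snap('wrist'); np.savez('w6.npz',im=im,dep=dep,cal=cal)
o=robot.observe(); print(o['ee_pos'],o['contact_force'])
print('knob top',withdepth(cal,[(322,370),(322,378)],dep).round(4).tolist())
a=withdepth(cal,[(u,v) for u in range(302,344) for v in range(360,390)],dep); a=a[abs(a[:,2]-.221)<.004]
print('knob c',(a.min(0)+a.max(0))/2)
for u in (280,400,450): 
    w=withdepth(cal,[(u,v) for v in range(262,308)],dep); w=w[w[:,2]<.165]; print(u,w[:,2].max().round(4))
cv2.imwrite('pics/w6.png',im[:,:,::-1])
```

```text
[ 0.5692838  -0.06888413  0.18834056] [ 0.84755016  1.44552882 -2.02511447]
knob top [[0.5696, -0.0703, 0.2214], [0.5726, -0.0705, 0.2216]]
knob c [ 0.5719004  -0.07033332  0.22107497]
280 0.1556
400 0.156
450 0.1561
```

View pics/w6.png

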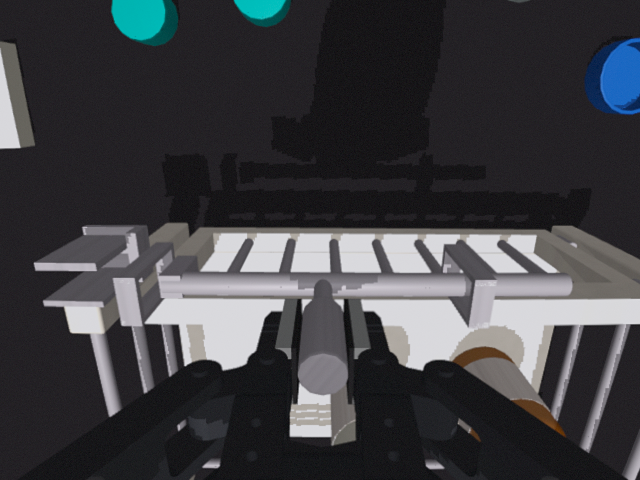

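The bolt is drawn about 42 mm: the nose at (170,284) is now clear of the keeper, and the gate is still shut. Now I swing along the arc about the hinge at (0.606, 0.131).

Emit:
drive_tool --pt "-0.0087 0.0017 0 -2.5" --pt "-0.0174 0.0038 0 -5" --pt "-0.0259 0.0063 0 -7.5" --pt "-0.0344 0.0091 0 -10" --pt "-0.0427 0.0123 0 -12.5" --pt "-0.0508 0.0159 0 -15" --pt "-0.0588 0.0198 0 -17.5" --pt "-0.0666 0.0241 0 -20" --pt "-0.0743 0.0287 0 -22.5" --pt "-0.0817 0.0336 0 -25"

```text
t: 13.1
ee_pos: [0.4892, -0.0363, 0.1892]
ee_rot: [0.246, 0.969, -0.0, 0.003]
contact_force: [3.7, 0.2, -1.1]
gripper_width: 0.0163
grip_force: 48.8
```

Emit:
drive_tool --pt "0 0 0 0" --pt "0 0 0 0" --pt "0 0 0 0" --pt "0 0 0 0" --pt "0 0 0 0" --pt "0 0 0 0" --pt "0 0 0 0" --pt "0 0 0 0" --pt "0 0 0 0" --pt "0 0 0 0"

```text
t: 13.93
ee_pos: [0.4878, -0.0354, 0.1884]
ee_rot: [0.244, 0.97, 0.0, 0.0]
contact_force: [4.5, -0.0, -2.0]
gripper_width: 0.0166
grip_force: 48.9
```

Run:
```python
from h import *
cal,im,dep=snap('wrist'); o=robot.observe(); print(o['t'],o['ee_pos'],o['ee_rot'],o['contact_force'],o['grip_force'],o['gripper_width'],np.abs(o['joint_vel']).max())
a=withdepth(cal,[(u,v) for u in range(302,344) for v in range(360,390)],dep); a=a[abs(a[:,2]-.221)<.006]
k=((a.min(0)+a.max(0))/2)[:2]; h=np.array([.606,.131]); r=k-h; r0=np.array([-.035,-.201])
print('knob',k,'r',np.hypot(*r),np.hypot(*r0),'angle',np.arctan2(r0[1],r0[0])-np.arctan2(r[1],r[0]))
cv2.imwrite('pics/w7.png',im[:,:,::-1])
```

```text
13.9833 [ 0.48772431 -0.03535655  0.18837754] [2.44417951e-01 9.69669966e-01 5.12371651e-05 1.37570890e-04] [ 4.58571355 -0.98733187 -1.45285655] 48.85981857776642 0.016391897483987165 0.0026925522964214455
knob [ 0.49037219 -0.0376745 ] r 0.20450152837428096 0.2040245083317198 angle 0.4285330278131032
```

View pics/w7.png

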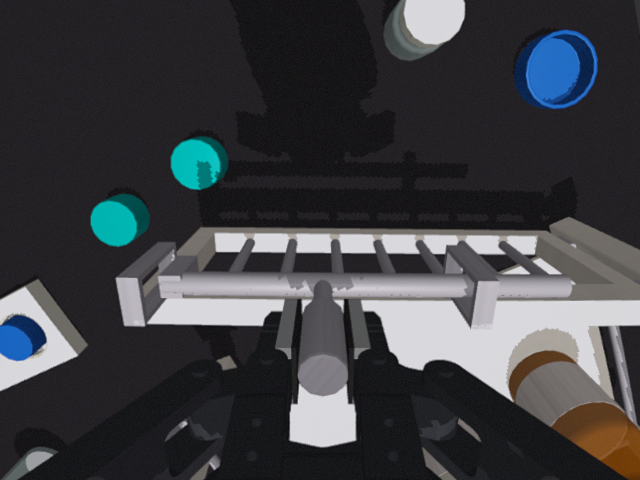

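The gate is open about 0.43 rad and steady, the spring pull reads 4.6 N, the knob is gripped, and the cap is still in its pocket at (20,338). Handing in.

```bash
python3 -c "
from cell import robot
print(robot.sign_off())"
```

```text
the job is handed in; nothing more can be done
None
```

I handed the job in at about 14 s of the 51 s allowed; no verdict came back. The cap is home in the larger pocket, the bolt was lifted and drawn about 42 mm with the gate shut, and the gripper is holding the gate steady at about 0.43 rad (25°) by the knob.

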